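Tighten and re-lock the castle nut of a phone clamp

TASK

The castle nut on the phone clamp needs one more notch: lift the red lever arch well up to draw the lock pin out of the nut, then push the nut's yellow-ended bar clockwise (seen from above) until the very next slot lines up with the pin. Press the lever fully down again so that the pin locks the nut; do not back the nut off or run on past that slot, and leave the screwdriver, side cutters and screw tin where they lie.

Things in the scene. Friction and masses are not known exactly. Their poses are not given: they have to be found in the camera images.
- clamp: strap clamp bolted to the desk, holding a phone: bare aluminium base 160 x 172 mm, top 12 mm up (own frame x -80 to 80, y -115 to 57 mm). Origin on the desk under the stud that carries the nut; lever on its -x side, phone on its -y side. Heights above the desk: stud 80, strap 36, grey pin housing (x -80 to -45, y -21 to 21 mm) 74 mm. Immovable.
- stud_axis (a point): point on the vertical axis of stud and nut, 62 mm above the desk, at the height of the lock pin and of the stud's cross hole. The steel lock pin (9 mm thick) slides level along the clamp's x from the grey housing towards this point.
- nut (a joint): turn of the brass-coloured castle nut (64 mm across flats), rad, positive clockwise from above; 0 = present slot (0.1 play when locked). Six slots 14 mm wide, 60 degrees apart: the next lines up at 1.047, and the pin enters within 0.1 rad of that. Stiff (0.22 N m, 2.6 N at the bar's end), stays where left; turns only with the pin out.
- bar_grip (a point): middle of the yellow sleeve (24 mm long, 17 mm thick) on the nut's level bar (12 mm thick, ends 101 mm from the stud axis): 86 mm from the stud axis, 46 mm above the desk, turns with the nut. The bar points along the clamp's +y with the nut at 0, and 30 degrees from +x towards +y at 1.047. Beneath: desk or base plate.
- lever (a joint): angle of the lever arch, rad: 0 = level, fully down, pin fully in; positive as its end rises, at most 1.25. Draws the pin 29 mm per rad; the pin clears the nut above about 0.9. Stiff (about 1.6 N at its end), stays where left. If no slot is lined up the pin meets the nut and the lever will not go down.
- lever_bar (a point): middle of the lever's red cross bar: 13 mm thick, 44 mm long, along the clamp's y, 84 mm from the hinge line, 50 mm free on both sides, desk beneath. With the lever down it is 46 mm above the desk, 142 mm to -x of the stud axis; it swings up and towards the stud. When raised steeply, push it away from the stud first, then down.
- lever_hinge (a point): middle of the lever's hinge line (along the clamp's y), 46 mm above the desk, 58 mm to -x of the stud axis
- screwdriver_1: orange precision screwdriver, 146 x 15 x 14 mm, lying to the right of the clamp; bystander
- pliers: side cutters with orange grips, 109 x 53 x 14 mm, lying to the right; bystander
- screw_tin: round open metal tin with screws, 62 mm across, 16 mm high, to the left; bystander

How it is judged:
On the way, in this order (a step that is already met when the one before it is completed fails the run):
1. the lever is lifted well up, drawing the pin clear of the nut (value of joint lever above 0.85 rad), for 0.2 s.
2. the nut is turned to the next slot with the pin still drawn (value of joint nut between 0.92 and 1.17 rad and value of joint lever above 0.7 rad), for 0.2 s.
3. the lever is pressed fully down, the pin in the next slot (value of joint lever below 0.08 rad and value of joint nut between 0.92 and 1.17 rad), for 0.2 s.
At the end, for the whole second after the job is handed in: the lever lies fully down (within 0.08 rad of its stop), and the nut stands one slot, 1.047 rad clockwise, on from its start (0.92 to 1.17 rad), locked by the pin, at rest (all of step 3 and velocity of joint each of nut, lever below 0.05 rad/s); the robot touches nothing.
It fails at once if the nut is backed off (more than 0.25 rad anticlockwise) (value of joint nut below -0.25 rad).
It fails at once if the nut runs well past the next slot (more than 0.3 rad too far) (value of joint nut above 1.35 rad).
It fails at once if the screwdriver is shifted more than 40 mm (distance of screwdriver_1 from where it was at the start of the episode above 0.04 m).
It fails at once if the side cutters are shifted more than 40 mm (distance of pliers from where it was at the start of the episode above 0.04 m).
It fails at once if the screw tin is shifted more than 40 mm (distance of screw_tin from where it was at the start of the episode above 0.04 m).
It also fails if it takes over 53 s, if anything falls off the work surface, if the arm or the gripper's body presses on something with over 40 N, if the wrist force passes 120 N, or if a joint passes its speed limit or range.

ROBOT

A 7-joint arm with a two-finger parallel gripper is mounted at the origin on a cart in front of the work surface, level with it; the furniture and walls round the work are solid. World frame = base frame: x ahead of the robot, y to its left, z up, the work surface at z = 0. Lengths are in m, angles in rad, forces in N, time in s.
With the tool pointing down it reaches from about 0.425 to 0.875 m from the base axis. Payload 9.9 kg.
Tool frame: the origin (TCP) lies midway between the tips of the shut fingers; the grasp point (between the pads) lies 19 mm behind it; x points along the fingers, y is the direction in which the jaws open and shut, and the axes are right-handed (so a half turn about x gives the same grasp; the last joint's range is limited). The gripper opens to 85 mm and grips with 20 to 120 N. Pads are 22 mm wide; open, the fingers measure 114 mm over their backs; the gripper's body (76 mm by 85 mm) begins 54 mm behind the grasp point. The pads swing forward as they close: fully open they stand 13 mm farther back than shut.
Start: joints at [-1.214, 0.576, 0.025, 1.437, -0.015, 1.129, -0.057], TCP at [0.288, 0.61, 0.231] pointing down, gripper open.
Joint ranges: [-2.76, 2.76], [-0.34, 2.15], [-1.52, 1.57], [0.19, 2.46], [-1.09, 4.23], [0.17, 1.99], [-2.82, 2.82]. Speed limits (rad/s): [2.22, 2.22, 3.01, 3.01, 3.14, 3.14, 3.14].

INTERFACE

Orientations are given as a unit quaternion [w, x, y, z].
In Python, from plant import env, imaging gives the robot as it stands.
- The arm moves only by the tool arm_command, never from a script. Its argument "rows" is text: rows parted by semicolons, each of 7 numbers parted by spaces: the turn, a rotation vector about the tool's x, y, z in degrees, then the shift along the tool's x, y, z in m, then the finger opening in m, from 0 to 0.0854. A call has exactly 8 rows; each row shifts and turns the commanded pose from where the row before left it, along the tool's axes as they then stand; what a row does not reach is not made up. A row lasts 1/10 s, in which the tool goes at most 50 mm and 8.59 degrees, less where a joint would pass 70% of its speed; a pose out of reach is approached as far as the arm can. A call is refused whole if a number of a shift passes 0.05 or a number of a turn 8.59, either way. A call with a gripper value outside its range is refused whole. The fingers move at their own pace and stop on an object; the grip force is fixed at half the most. Time passes only in rows, so rows that do not move let the fingers close, or fill a call up. It gives the time, the measured TCP pose, the force and the opening at its end, in the units of the state.
- env.sense(): the state, without advancing time (a new reading comes with each control period).
- imaging.camera(name): name is "scene" or "top" or "wrist"; returns the picture (400x640x3 uint8, red, green, blue); there is no depth.
- imaging.calibration(name): a dict with "fovy" (degrees; the focal length in pixels is half the picture's height over the tangent of half this angle, whatever the lens; pixels are square), "cx", "cy" (the principal point, pixels), "rvec" (rotation vector, rad) and "tvec" (3), from world to camera coordinates, as OpenCV has them. Camera axes: x right, y down, z forward; pixel columns grow to the right and rows downward; lengths in m; the calibration is good to about 2 mm. A picture is of the moment at which its call begins: read the wrist's pose just before it. calibration takes no time and is no camera call; for the wrist camera it gives the pose at the moment of the call.
- env.finish_job(): hands the job in, once; it reports no verdict.
The state is a dict: "t": time; "joints": joint angles; "dq": joint speeds; "joint_efforts": joint torques, N m; "tcp_pos": TCP position; "eef_rot": TCP orientation; "ft_force": force on the tool from outside, world axes, zero at the start; "torque": the same for the moment, N m; "grip_width": opening from 0.0 (shut) to 1.0 (fully open).
Only numpy, scipy, OpenCV 4.12 (cv2) and the standard library are available. Lean on these libraries where they do the work, as an engineer would, in place of code of your own. Each camera call takes 0.05 s, during which the arm holds its last target. There are 200 camera calls.

## Working session

There is one attempt and no reset: what is moved stays moved. The work goes in short steps, Python scripts to look and compute and a tool call to move; the robot and the scene stay as the last step left them, time stands still between calls to the robot, and variables do not carry over. Pictures are saved under pics/ and viewed, about 8 in all and at most 12, crops included, and the job is handed in when it is done.

Besides the shell and the picture viewer there is one more tool, called after "Emit:" as name(argument=value, ...), one argument or row to a line, values as JSON. arm_command: Moves the arm, as the interface text tells. Its arguments: {"type":"object","properties":{"rows":{"type":"string"}},"required":["rows"]}

```bash
mkdir -p pics
cat > h.py <<'E'
import numpy as np,cv2
from plant import env,imaging
def cal(n):
    c=imaging.calibration(n);f=200/np.tan(np.radians(c["fovy"])/2)
    R=cv2.Rodrigues(np.array(c["rvec"],float))[0];return f,c["cx"],c["cy"],R,np.array(c["tvec"],float)
def ray(n,u,v,z,C=None):
    f,cx,cy,R,t=C or cal(n);d=R.T@np.array([(u-cx)/f,(v-cy)/f,1]);o=-R.T@t
    return o+d*(z-o[2])/d[2]
def proj(n,p):
    f,cx,cy,R,t=cal(n);q=R@np.array(p)+t;return cx+f*q[0]/q[2],cy+f*q[1]/q[2]
def snap(n,f):
    im=imaging.camera(n);cv2.imwrite("pics/"+f,im[:,:,::-1]);return im
E
python3 - <<'E'
from h import *
for n in("top","scene"):
    snap(n,n+"0.png");f,cx,cy,R,t=cal(n);print(n,f,cx,cy,-R.T@t)
s=env.sense();print(s)
E
```

```text
top 378.8223345659175 316.4003795049071 202.77127587883285 [0.33852542 0.02269179 1.30167903]
scene 481.75794964099975 327.29958485992637 203.2918589943962 [-0.29487639 -1.01701327  0.92720967]
{'t': 0.1, 'joints': array([-1.21380739,  0.57646893,  0.02485848,  1.43780224, -0.01498617,
        1.12899094, -0.05652551]), 'dq': array([ 0.00150036, -0.00056761, -0.0004799 , -0.00093603,  0.00103791,
       -0.00051859, -0.00064567]), 'joint_efforts': array([ 7.04609934e-03, -7.67296171e+01,  2.25818597e+00, -2.86601955e+01,
        1.59165653e-02,  8.61834182e-03,  6.78053368e-06]), 'tcp_pos': array([0.28782628, 0.6101247 , 0.23052278]), 'eef_rot': array([ 0.68992108,  0.15406396,  0.69008469, -0.15510098]), 'ft_force': array([-0.52706324, -0.16508901,  0.31283187]), 'torque': array([-0.07551763, -0.00584949,  0.01608741]), 'grip_width': 1.0002167829186948}
```

View pics/top0.png

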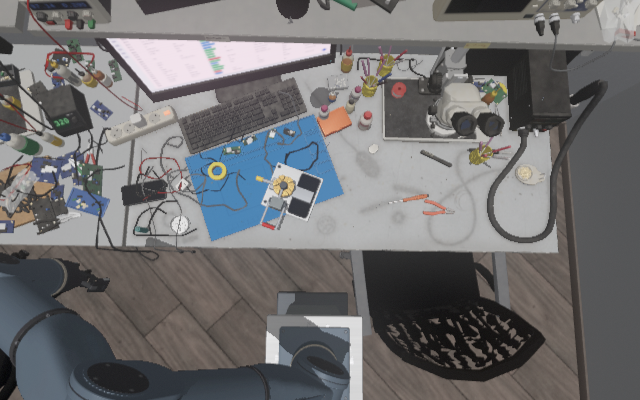

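View pics/scene0.png

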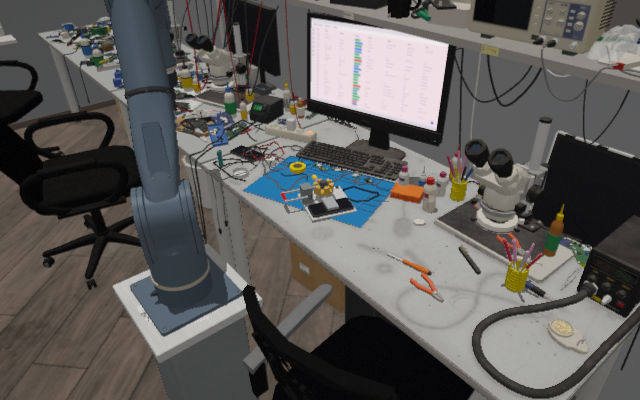

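Run:
```python
from h import *
im=cv2.imread("pics/top0.png");a=im[150:250,235:345];s=cv2.imread("pics/scene0.png")[165:230,270:370]
cv2.imwrite("pics/c.png",np.vstack([cv2.resize(a,(550,500),interpolation=cv2.INTER_CUBIC)]))
hsv=cv2.cvtColor(im,cv2.COLOR_BGR2HSV);H,S,V=[hsv[...,i].astype(int) for i in range(3)]
box=np.zeros(H.shape,bool);box[150:250,235:345]=1
for nm,m,z in(("red",((H<8)|(H>172))&(S>130)&(V>80),.05),("yel",(H>20)&(H<34)&(S>130)&(V>120),.05),("white phone",(V<60),.03)):
    n,l,st,ce=cv2.connectedComponentsWithStats((m&box).astype(np.uint8))
    for i in range(1,n):
        if st[i,4]>8: print(nm,st[i],ce[i],ray("top",*ce[i],z))
```

```text
red [262 223  12   7  35] [267.82857143 225.54285714] [0.44366702 0.15778444 0.05      ]
```

View pics/c.png

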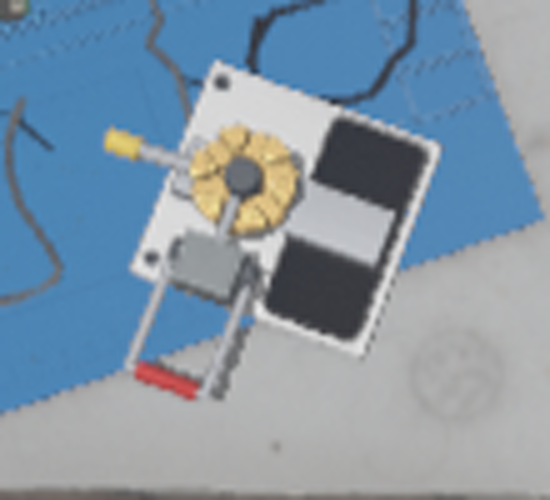

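Run:
```python
from h import *
im=cv2.imread("pics/top0.png")
px=lambda a,b:(235+(a+.5)/5-.5,150+(b+.5)/5-.5)
L=[(80,57),(80,-115),(-80,-115),(-80,57),(0,0),(-142,0),(0,86)]
P=[px(218,62),px(439,148),px(361,353),px(133,268),px(243,177),(267.83,225.54),px(122,144)]
Z=[.012]*4+[.08,.049,.05]
W=np.array([ray("top",*p,z)[:2] for p,z in zip(P,Z)]);l=np.array(L)/1000
lc,wc=l.mean(0),W.mean(0);a=l-lc;b=W-wc
th=np.arctan2((a[:,0]*b[:,1]-a[:,1]*b[:,0]).sum(),(a*b).sum())
R=np.array([[np.cos(th),-np.sin(th)],[np.sin(th),np.cos(th)]]);o=wc-R@lc
print("th",np.degrees(th),"o",o);print((W-(l@R.T+o))*1000)
for p in [(0,0),(-142,0),(0,86),(74.5,43)]: print(p,R@(np.array(p)/1000)+o)
from scipy.spatial.transform import Rotation as Q
q=env.sense()["eef_rot"];print(Q.from_quat(np.roll(q,-1)).as_matrix().round(3))
# tin, other orange
```

```text
th -19.623099027718464 o [0.57654466 0.10973346]
[[-1.54993333 -3.33318469]
 [-2.00060908  3.62691655]
 [ 4.79198386  1.4180192 ]
 [ 2.89842564 -3.15885541]
 [-1.52635617 -0.96672794]
 [ 0.96883293  0.46646037]
 [-3.58234385  1.94737192]]
(0, 0) [0.57654466 0.10973346]
(-142, 0) [0.44279172 0.15742151]
(0, 86) [0.60542616 0.19073877]
(74.5, 43) [0.66115861 0.12521668]
[[-0.001  0.427  0.904]
 [-0.001  0.904 -0.427]
 [-1.    -0.001  0.   ]]
```

Emit:
arm_command(
  rows="0 0 0 0 -0.034 0.033 0.06;0 0 0 0 -0.034 0.033 0.06;0 0 0 0 -0.034 0.033 0.06;0 0 0 0 -0.034 0.033 0.06;0 0 0 0 -0.034 0.033 0.06;0 0 0 0 -0.034 0.033 0.06;0 0 0 0 -0.034 0.033 0.06;0 0 0 0 -0.034 0.033 0.06",
)

```text
t: 0.9
tcp_pos: [0.4109, 0.2499, 0.2312]
eef_rot: [0.69, 0.154, 0.69, -0.155]
ft_force: [0.3, -0.7, -0.0]
grip_width: 0.702
```

Emit:
arm_command(
  rows="0 0 0 0 -0.034 0.033 0.06;0 0 0 0 -0.034 0.033 0.06;8.5 0 0 0 0 0 0.06;8.5 0 0 0 0 0 0.06;8.5 0 0 0 0 0 0.06;8.5 0 0 0 0 0 0.06;8.5 0 0 0 0 0 0.06;8.5 0 0 0 0 0 0.06",
)

```text
t: 1.7
tcp_pos: [0.4412, 0.1621, 0.2311]
eef_rot: [0.555, 0.438, 0.555, -0.438]
ft_force: [0.6, -0.1, 0.2]
grip_width: 0.704
```

Emit:
arm_command(
  rows="8.5 0 0 0 0 0 0.06;8.5 0 0 0 0 0 0.06;8.5 0 0 0 0 0 0.06;8.0 0 0 0 0 0 0.06;0 0 0 0 0 0 0.06;0 0 0 0 0 0 0.06;0 0 0 0 0 0 0.06;0 0 0 0 0 0 0.06",
)

```text
t: 2.5
tcp_pos: [0.4414, 0.1621, 0.2313]
eef_rot: [-0.407, -0.578, -0.407, 0.578]
ft_force: [-0.2, -1.2, 0.8]
grip_width: 0.705
```

```bash
cat >> h.py <<'E'
from scipy.spatial.transform import Rotation as Q
def st():
    s=env.sense();M=Q.from_quat(np.roll(s["eef_rot"],-1)).as_matrix()
    print("t",s["t"],"tcp",s["tcp_pos"].round(4),"F",s["ft_force"].round(1),"w",round(s["grip_width"],3),"yaw",np.degrees(np.arctan2(M[1,1],M[0,1])).round(2));return s["tcp_pos"],M
TH=np.radians(-19.6);O=np.array([.5765,.1097])
def cl(x,y,z,th=None,o=None): # clamp mm->world
    t=TH if th is None else th;o=O if o is None else o
    return np.array([o[0]+(x*np.cos(t)-y*np.sin(t))/1e3,o[1]+(x*np.sin(t)+y*np.cos(t))/1e3,z/1e3])
def to(p):
    P,M=st();print("tool shift",(M.T@(np.array(p)-P)).round(4))
E
python3 - <<'E'
from h import *
st();im=snap("wrist","w1.png");to(cl(-142,0,27))
for p in [(0,0,80),(-142,0,46),(0,86,46)]:print(proj("wrist",cl(*p)))
E
```

```text
t 2.5 tcp [0.4414 0.1621 0.2313] F [-0.2 -1.2  0.8] w 0.705 yaw -19.65
t 2.55 tcp [0.4414 0.1621 0.2313] F [-0.   0.1 -0.1] w 0.7 yaw -19.68
tool shift [0.2043 0.0029 0.004 ]
(np.float64(482.73674181850106), np.float64(178.21826529926696))
(np.float64(320.2135962862273), np.float64(169.2287917247473))
(np.float64(479.0575218275808), np.float64(75.41811900515803))
```

View pics/w1.png

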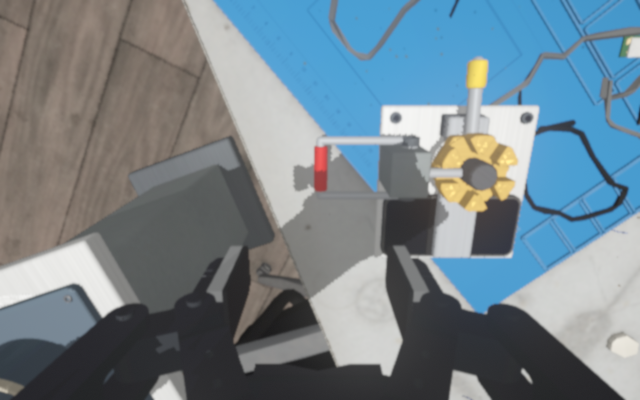

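Emit:
arm_command(
  rows="0 0 0 0.034 0.003 0.004 0.06;0 0 0 0.034 0 0 0.06;0 0 0 0.034 0 0 0.06;0 0 0 0.034 0 0 0.06;0 0 0 0.034 0 0 0.06;0 0 0 0.034 0 0 0.06;0 0 0 0 0 0 0.03;0 0 0 0 0 0 0",
)

```text
t: 3.35
tcp_pos: [0.4428, 0.157, 0.0275]
eef_rot: [-0.407, -0.578, -0.407, 0.579]
ft_force: [0.6, 0.1, 0.9]
grip_width: 0.371
```

Emit:
arm_command(
  rows="0 0 0 0 0 0 0;0 0 0 0 0 0 0;0 0 0 0 0 0 0;0 0 0 0 0 0 0;0 0 0 0 0 0 0;0 0 0 0 0 0 0;0 0 0 0 0 0 0;0 0 0 0 0 0 0",
)

```text
t: 4.15
tcp_pos: [0.4428, 0.158, 0.0288]
eef_rot: [0.407, 0.579, 0.407, -0.578]
ft_force: [-3.2, 1.6, 8.2]
grip_width: 0.129
```

Run:
```python
from h import *
to(cl(-142,0,27))
# arc in tool axes (x down,y=clamp x): steps of 0.07 rad
a=np.arange(0,1.16,.1);print((np.c_[-84*np.diff(np.sin(a)),-84*np.diff(np.cos(a))]/1000).round(4))
```

```text
t 4.15 tcp [0.4428 0.158  0.0288] F [-3.2  1.6  8.2] w 0.129 yaw -19.72
tool shift [0.0018 0.0001 0.0007]
[[-0.0084  0.0004]
 [-0.0083  0.0013]
 [-0.0081  0.0021]
 [-0.0079  0.0029]
 [-0.0076  0.0037]
 [-0.0072  0.0044]
 [-0.0067  0.0051]
 [-0.0061  0.0057]
 [-0.0055  0.0063]
 [-0.0049  0.0068]
 [-0.0042  0.0073]]
```

Emit:
arm_command(
  rows="0 0 0 -0.0084 0.0004 0 0;0 0 0 -0.0083 0.0013 0 0;0 0 0 -0.0081 0.0021 0 0;0 0 0 -0.0079 0.0029 0 0;0 0 0 -0.0076 0.0037 0 0;0 0 0 -0.0072 0.0044 0 0;0 0 0 -0.0067 0.0051 0 0;0 0 0 -0.0061 0.0057 0 0",
)

```text
t: 4.95
tcp_pos: [0.4623, 0.1507, 0.0883]
eef_rot: [-0.405, -0.576, -0.41, 0.58]
ft_force: [-16.7, 10.7, 6.5]
grip_width: 0.128
```

Emit:
arm_command(
  rows="0 0 0 -0.0055 0.0063 0 0;0 0 0 -0.0049 0.0068 0 0;0 0 0 -0.0042 0.0073 0 0;0 0 0 0 0 0 0;0 0 0 0 0 0 0;0 0 0 0 0 0 0;0 0 0 0 0 0 0;0 0 0 0 0 0 0",
)

```text
t: 5.75
tcp_pos: [0.4815, 0.144, 0.105]
eef_rot: [-0.405, -0.577, -0.41, 0.579]
ft_force: [-26.8, 8.1, 45.8]
grip_width: 0.127
```

Run:
```python
from h import *
st();snap("wrist","w2.png");print(proj("wrist",cl(-58-84*np.cos(1.1),0,46+84*np.sin(1.1))))
```

```text
t 5.75 tcp [0.4815 0.144  0.105 ] F [-26.8   8.1  45.8] w 0.127 yaw -19.62
(np.float64(329.18186152808727), np.float64(275.4796347422272))
```

View pics/w2.png

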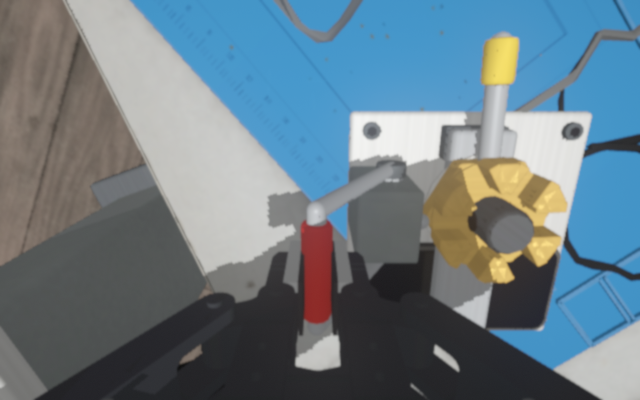

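Emit:
arm_command(
  rows="0 0 0 0 0 0 0.05;0 0 0 0 0 0 0.05;0 0 0 0 0 0 0.05;0 0 0 -0.04 0 0 0.05;0 0 0 -0.04 0 0 0.05;0 0 0 -0.04 0 0 0.05;0 0 0 0 0 0 0.05;0 0 0 0 0 0 0.05",
)

```text
t: 6.6
tcp_pos: [0.4868, 0.1417, 0.2231]
eef_rot: [0.407, 0.579, 0.406, -0.578]
ft_force: [-0.4, 0.4, -0.3]
grip_width: 0.589
```

Run:
```python
from h import *
to(cl(0,87,27));st();im=snap("wrist","w3.png")
C=cal("wrist");hsv=cv2.cvtColor(im,cv2.COLOR_RGB2HSV);H,S,V=[hsv[...,i].astype(int) for i in range(3)]
for nm,m,zs in(("yel",(H>22)&(H<34)&(S>170)&(V>120),(.05,)),("red",((H<8)|(H>172))&(S>130)&(V>80),(.115,.12,.125))):
    n,l,s,ce=cv2.connectedComponentsWithStats(m.astype(np.uint8))
    for i in range(1,n):
        if s[i,4]>150:
            for z in zs:
                w=ray("wrist",*ce[i],z,C)[:2]-O;c,sn=np.cos(TH),np.sin(TH)
                print(nm,s[i],ce[i].round(1),z,"clamp mm",(w@np.array([[c,-sn],[sn,c]])*1e3).round(1))
```

```text
t 6.6 tcp [0.4868 0.1417 0.2231] F [-0.4  0.4 -0.3] w 0.589 yaw -19.78
tool shift [ 0.1963  0.0947 -0.0869]
t 6.6 tcp [0.4868 0.1417 0.2231] F [-0.4  0.4 -0.3] w 0.589 yaw -19.78
red [302 161  16  57 852] [309.7 188.7] 0.115 clamp mm [-101.6   -0.2]
red [302 161  16  57 852] [309.7 188.7] 0.12 clamp mm [-101.5    1.3]
red [302 161  16  57 852] [309.7 188.7] 0.125 clamp mm [-101.4    2.8]
red [607 189  33  64 610] [625.2 214.8] 0.115 clamp mm [141.1 -21.9]
red [607 189  33  64 610] [625.2 214.8] 0.12 clamp mm [136.4 -20. ]
red [607 189  33  64 610] [625.2 214.8] 0.125 clamp mm [131.7 -18. ]
```

Emit:
arm_command(
  rows="0 0 0 0 0.032 -0.029 0.05;0 0 0 0 0.032 -0.029 0.05;0 0 0 0 0.031 -0.029 0.05;0 0 0 0.04 0 0 0.05;0 0 0 0.04 0 0 0.05;0 0 0 0.03 0 0 0.05;0 0 0 0 0 0 0.05;0 0 0 0 0 0 0.05",
)

```text
t: 7.45
tcp_pos: [0.6047, 0.1911, 0.1115]
eef_rot: [-0.407, -0.578, -0.407, 0.579]
ft_force: [0.7, 0.8, 1.5]
grip_width: 0.586
```

Run:
```python
from h import *
to(cl(0,87,27));print(proj("wrist",cl(0,86,46)));snap("wrist","w4.png")
```

```text
t 7.45 tcp [0.6047 0.1911 0.1115] F [0.7 0.8 1.5] w 0.586 yaw -19.79
tool shift [ 0.0845  0.0009 -0.001 ]
(np.float64(318.7634862937669), np.float64(207.55415034143397))
```

View pics/w4.png

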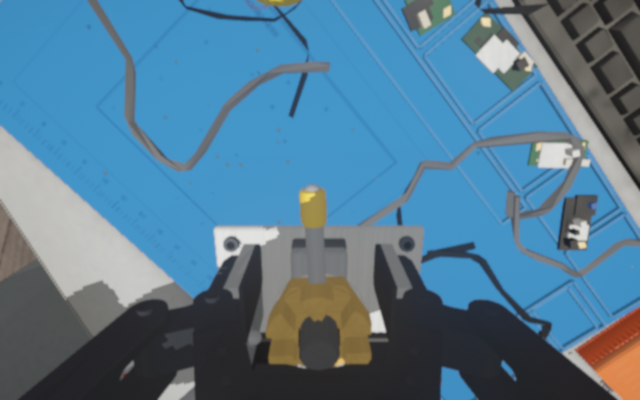

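Emit:
arm_command(
  rows="0 0 0 0.028 -0.001 -0.001 0.05;0 0 0 0.028 0 0 0.05;0 0 0 0.028 0 0 0.05;0 0 0 0 0 0 0.03;0 0 0 0 0 0 0;0 0 0 0 0 0 0;0 0 0 0 0 0 0;0 0 0 0 0 0 0",
)

```text
t: 8.3
tcp_pos: [0.6053, 0.1932, 0.0299]
eef_rot: [0.407, 0.579, 0.407, -0.577]
ft_force: [-1.3, -0.1, 7.6]
grip_width: 0.172
```

Emit:
arm_command(
  rows="0 0 0 0 0 0 0;0 0 0 0 0 0 0;7.5 0 0 0 0.0113 0.0008 0;7.5 0 0 0 0.0113 0.0008 0;7.5 0 0 0 0.0113 0.0008 0;0 0 0 0 0 0 0;0 0 0 0 0 0 0;0 0 0 0 0 0 0",
)

```text
t: 9.1
tcp_pos: [0.6352, 0.1754, 0.0301]
eef_rot: [0.286, 0.648, 0.286, -0.645]
ft_force: [1.6, -0.4, 5.1]
grip_width: 0.174
```

```bash
cat >> h.py <<'E'
def nut():
    P,M=st();d=P[:2]-O;print("r",np.hypot(*d).round(4),"nut est",(np.pi/2+TH-np.arctan2(d[1],d[0])).round(3))
E
python3 -c "
from h import *
nut()"
```

```text
t 9.1 tcp [0.6352 0.1754 0.0301] F [ 1.6 -0.4  5.1] w 0.174 yaw -42.28
r 0.0881 nut est 0.387
```

Emit:
arm_command(
  rows="7.5 0 0 0 0.0113 0.0008 0;7.5 0 0 0 0.0113 0.0008 0;7.5 0 0 0 0.0113 0.0008 0;7.5 0 0 0 0.0113 0.0008 0;7.5 0 0 0 0.0113 0.0008 0;0 0 0 0 0 0 0;0 0 0 0 0 0 0;0 0 0 0 0 0 0",
)

```text
t: 9.9
tcp_pos: [0.6622, 0.1266, 0.0301]
eef_rot: [0.064, 0.706, 0.064, -0.703]
ft_force: [2.9, 0.0, 5.0]
grip_width: 0.18
```

```bash
python3 -c "
from h import *
nut()"
```

```text
t 9.9 tcp [0.6622 0.1266 0.0301] F [2.9 0.  5. ] w 0.18 yaw -79.69
r 0.0873 nut est 1.033
```

Emit:
arm_command(
  rows="0 0 0 0 0 0 0.05;0 0 0 0 0 0 0.05;0 0 0 0 0 0 0.05;0 0 0 -0.045 0 0 0.05;0 0 0 -0.045 0 0 0.05;0 0 0 -0.045 0 0 0.05;0 0 0 -0.045 0 0 0.05;-7.5 0 0 0 0 0 0.05",
)

```text
t: 10.7
tcp_pos: [0.6627, 0.1259, 0.2147]
eef_rot: [0.109, 0.702, 0.109, -0.695]
ft_force: [0.3, -1.2, 0.5]
grip_width: 0.583
```

Emit:
arm_command(
  rows="-7.5 0 0 0 0 0 0.05;-7.5 0 0 0 0 0 0.05;-7.5 0 0 0 0 0 0.05;-7.5 0 0 0 0 0 0.05;-7.5 0 0 0 0 0 0.05;-7.5 0 0 0 0 0 0.05;-7.5 0 0 0 0 0 0.05;0 0 0 0 0 0 0.05",
)

```text
t: 11.5
tcp_pos: [0.6597, 0.1262, 0.2081]
eef_rot: [-0.407, -0.578, -0.408, 0.578]
ft_force: [0.2, -0.7, 0.1]
grip_width: 0.586
```

```bash
python3 -c "
from h import *
to(cl(-101,0,105))"
```

```text
t 11.5 tcp [0.6597 0.1262 0.2081] F [ 0.2 -0.7  0.1] w 0.586 yaw -19.64
tool shift [ 0.1032 -0.1738  0.0436]
```

Move above the lever bar and look at both lever and nut.

Emit:
arm_command(
  rows="0 0 0 0 -0.035 0.009 0.05;0 0 0 0 -0.035 0.009 0.05;0 0 0 0 -0.035 0.009 0.05;0 0 0 0 -0.035 0.009 0.05;0 0 0 0 -0.034 0.008 0.05;0 0 0 0 0 0 0.05;0 0 0 0 0 0 0.05;0 0 0 0 0 0 0.05",
)

```text
t: 12.3
tcp_pos: [0.4824, 0.1439, 0.2084]
eef_rot: [0.406, 0.579, 0.406, -0.578]
ft_force: [0.4, -0.3, 0.0]
grip_width: 0.584
```

Run:
```python
from h import *
to(cl(-101,0,105));snap("wrist","w5.png")
for a in (.95,1.047,1.15):print(a,proj("wrist",cl(86*np.sin(a),86*np.cos(a),46)))
for a in (.95,1.03,1.1):print(a,proj("wrist",cl(-58-84*np.cos(a),0,46+84*np.sin(a))))
```

```text
t 12.3 tcp [0.4824 0.1439 0.2084] F [ 0.4 -0.3  0. ] w 0.584 yaw -19.87
tool shift [ 0.1034 -0.001   0.0007]
0.95 (np.float64(514.568723658909), np.float64(114.08919095217327))
1.047 (np.float64(518.451266393984), np.float64(122.33196154365505))
1.15 (np.float64(521.5497198115752), np.float64(131.47316141137313))
0.95 (np.float64(307.68651276146755), np.float64(194.83921981280798))
1.03 (np.float64(315.5172791122027), np.float64(196.4048307682008))
1.1 (np.float64(322.87242796709234), np.float64(197.63996819896954))
```

View pics/w5.png

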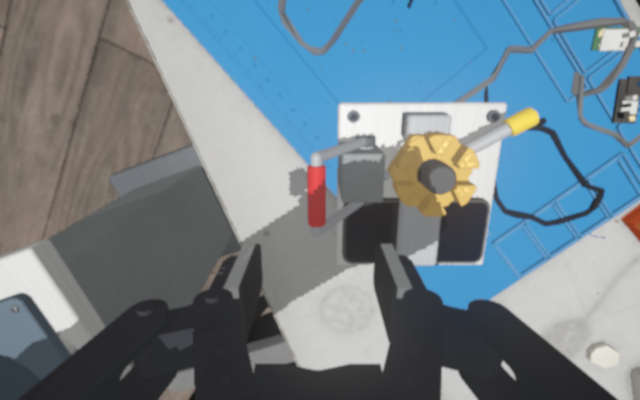

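Emit:
arm_command(
  rows="0 0 0 0.036 -0.001 0 0.05;0 0 0 0.036 0 0 0.05;0 0 0 0.035 0 0 0.05;0 0 0 0 0 0 0.03;0 0 0 0 0 0 0;0 0 0 0 0 0 0;0 0 0 0 0 0 0;0 0 0 0 0 0 0",
)

```text
t: 13.15
tcp_pos: [0.4816, 0.144, 0.1024]
eef_rot: [0.407, 0.579, 0.406, -0.578]
ft_force: [1.9, -2.9, -1.2]
grip_width: 0.127
```

Emit:
arm_command(
  rows="0 0 0 0 0 0 0;0 0 0 0 0 0 0;0 0 0 0.0045 -0.007 0 0;0 0 0 0.0049 -0.0068 0 0;0 0 0 0.0055 -0.0063 0 0;0 0 0 0.0061 -0.0057 0 0;0 0 0 0.0067 -0.0051 0 0;0 0 0 0.0072 -0.0044 0 0",
)

```text
t: 13.95
tcp_pos: [0.45, 0.1556, 0.067]
eef_rot: [0.408, 0.58, 0.405, -0.577]
ft_force: [8.9, -7.8, 3.6]
grip_width: 0.131
```

Emit:
arm_command(
  rows="0 0 0 0.0076 -0.0037 0 0;0 0 0 0.0079 -0.0029 0 0;0 0 0 0.0081 -0.0021 0 0;0 0 0 0.0083 -0.0013 0 0;0 0 0 0.005 -0.0004 0 0;0 0 0 0 0 0 0;0 0 0 0 0 0 0;0 0 0 0 0 0 0",
)

```text
t: 14.75
tcp_pos: [0.4432, 0.1593, 0.0313]
eef_rot: [0.408, 0.582, 0.404, -0.575]
ft_force: [11.5, -7.4, 13.9]
grip_width: 0.125
```

```bash
python3 -c "
from h import *
to(cl(-142,0,27))"
```

```text
t 14.75 tcp [0.4432 0.1593 0.0313] F [11.5 -7.4 13.9] w 0.125 yaw -19.92
tool shift [0.0043 0.0002 0.0021]
```

Emit:
arm_command(
  rows="0 0 0 0 0 0 0.05;0 0 0 0 0 0 0.05;0 0 0 0 0 0 0.05;0 0 0 -0.03 0 0 0.05;0 0 0 -0.03 0 0 0.05;0 0 0 0 0 0 0;0 0 0 0 0 0 0;0 0 0 0 0 0 0",
)

```text
t: 15.55
tcp_pos: [0.4366, 0.1599, 0.0886]
eef_rot: [-0.407, -0.578, -0.407, 0.579]
ft_force: [0.6, 0.5, -0.7]
grip_width: 0.08
```

Emit:
arm_command(
  rows="0 0 0 0 0 0 0;0 0 0 0 0 0 0;0 0 0 0 0 0 0;0 0 0 0 0 0 0;0 0 0 0 0 0 0;0 0 0 0 0 0 0;0 0 0 0 0 0 0;0 0 0 0 0 0 0",
)

```text
t: 16.35
tcp_pos: [0.4374, 0.1597, 0.0894]
eef_rot: [0.407, 0.578, 0.407, -0.578]
ft_force: [-0.2, 0.2, -0.1]
grip_width: 0.003
```

```bash
python3 -c "
from h import *
to(cl(-142,0,52.5))
snap('wrist','w6.png')
for a in (0,.08,.2):print(a,proj('wrist',cl(-58-84*np.cos(a),0,46+84*np.sin(a))))"
```

```text
t 16.35 tcp [0.4374 0.1597 0.0894] F [-0.2  0.2 -0.1] w 0.003 yaw -19.75
tool shift [0.0369 0.0058 0.0004]
0 (np.float64(327.52672660274214), np.float64(221.38071579073235))
0.08 (np.float64(328.3526545300281), np.float64(225.92940471271294))
0.2 (np.float64(331.5749883164426), np.float64(233.26126646549693))
```

View pics/w6.png

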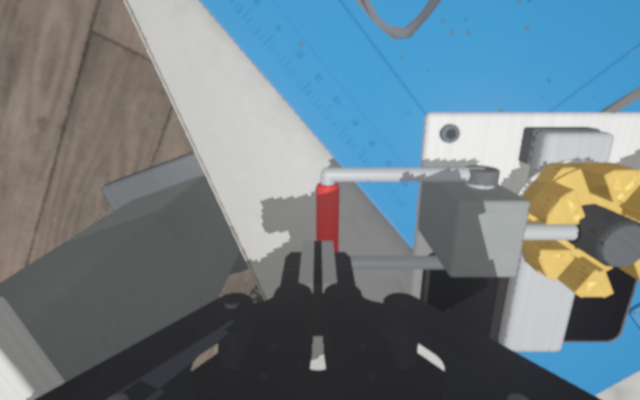

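Emit:
arm_command(
  rows="0 0 0 0.01 0.0055 0 0;0 0 0 0.01 0 0 0;0 0 0 0.008 0 0 0;0 0 0 0.004 0 0 0;0 0 0 0.003 0 0 0;0 0 0 0.003 0 0 0;0 0 0 0 0 0 0;0 0 0 0 0 0 0",
)

```text
t: 17.2
tcp_pos: [0.4424, 0.1577, 0.0521]
eef_rot: [0.407, 0.579, 0.407, -0.578]
ft_force: [-1.6, -0.9, 13.1]
grip_width: 0.001
```

Emit:
arm_command(
  rows="0 0 0 0.002 0 0 0;0 0 0 0 0 0 0;0 0 0 0 0 0 0;0 0 0 0 0 0 0;0 0 0 0 0 0 0;0 0 0 0 0 0 0;0 0 0 0 0 0 0;0 0 0 0 0 0 0",
)

```text
t: 18.0
tcp_pos: [0.4425, 0.1578, 0.0513]
eef_rot: [0.406, 0.579, 0.407, -0.578]
ft_force: [-7.4, -1.9, 36.8]
grip_width: -0.002
```

Emit:
arm_command(
  rows="0 0 0 -0.02 0 0 0;0 0 0 -0.04 0 0 0;0 0 0 -0.04 0 0 0;0 0 0 -0.04 0 0 0;0 0 0 0 0 0 0;0 0 0 0 0 0 0;0 0 0 0 0 0 0;0 0 0 0 0 0 0",
)

```text
t: 18.8
tcp_pos: [0.4419, 0.1576, 0.1884]
eef_rot: [-0.407, -0.578, -0.407, 0.579]
ft_force: [-0.2, 0.5, -0.1]
grip_width: -0.001
```

```bash
python3 -c "
from h import *
st();snap('wrist','w7.png')
for a in (0,.08,.2):print(a,proj('wrist',cl(-58-84*np.cos(a),0,46+84*np.sin(a))))
for a in (.95,1.047,1.15):print(a,proj('wrist',cl(86*np.sin(a),86*np.cos(a),46)))"
```

```text
t 18.8 tcp [0.4419 0.1576 0.1884] F [-0.2  0.5 -0.1] w -0.001 yaw -19.76
0 (np.float64(318.4209093810794), np.float64(176.30739069196062))
0.08 (np.float64(318.76669486024855), np.float64(178.39621796025332))
0.2 (np.float64(320.564906462385), np.float64(181.67322388963922))
0.95 (np.float64(582.007499278166), np.float64(115.46194008620341))
1.047 (np.float64(585.638892399036), np.float64(124.27279939588992))
1.15 (np.float64(588.3709432597227), np.float64(134.0311790483807))
```

View pics/w7.png

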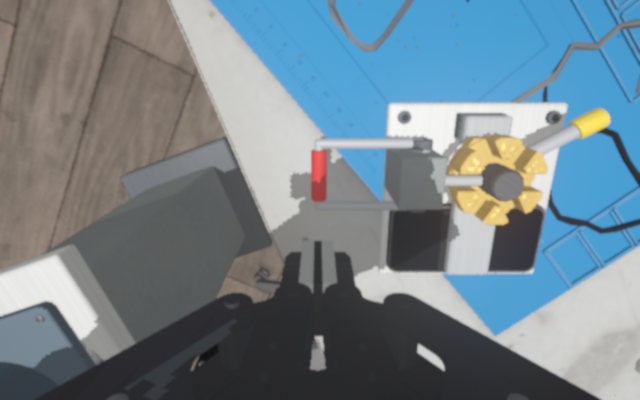

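```bash
python3 -c "
from h import *
print(env.finish_job())"
```

```text
the job is handed in; nothing more can be done
None
```

The castle nut is one slot further on, the lever is fully down with the pin in the new slot, and I handed the job in at about 18.9 s. No verdict came back.

- **Lift:** I gripped the red bar and raised it along its arc. Afterwards it measured about 1.03 rad in the image. I had commanded 1.1, so it came up a little short, but still above the 0.9 at which the pin clears.
- **Turn:** I gripped the yellow sleeve and swung it 60° clockwise. The gripper's position put the nut at about 1.03 rad, and the gripper itself turned through about 1.05 rad.
- **Lower and press:** I brought the lever back down in the grip, then pressed it onto its stop with shut fingers. The force rose to 37 N at a tip height of 51–52 mm, against about 52.5 mm expected for fully down.

**Last checks:** The final wrist picture shows the lever bar at pixel (319, 176), against (318, 176) predicted for fully down. The pin is seated in the nut's slot. The yellow sleeve is within about 8 px of where it should be at 1.047 rad, and some of that may be my few-millimetre error in locating the clamp. The hand was clear of everything, with about zero force.

I did not re-measure the screwdriver, side cutters or screw tin afterwards; the tool only worked near the clamp.

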